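Clear the finished swab tubes and change over the tube holders

TASK

This batch of swabs is finished: slide the red top of the yellow waste bin open, pull every capped tube up out of the orange holder and drop it into the bin. With the orange holder empty, swap the two holders, so that the clean white one stands lengthwise in the middle of the blue work pad and the orange one lengthwise in the middle of the black draining pad. Slide the bin fully shut before you finish, and leave the other things on the bench standing where they are.

Things in the scene. Friction and masses are not known exactly. Their poses are not given: they have to be found in the camera images.
- bin: yellow waste bin, fixed to the bench; 270 mm long (x), 140 wide, inside depth 150. Origin on the bench under the centre of its opening; x runs along the bin: front wall at -70 mm, rear wall at +200 mm. Opening in the top 130 x 130 mm (x -65 to +65); behind it a fixed roof. Red rails and top face of the sliding top at 162 mm height. A lying tube passes if held slantwise across the opening
- bin_lid (a joint): sliding red top of the bin: 0 = shut over the opening, 0.128 m = slid fully back (along the bin's +x) over the rear roof. It moves against about 1.5 N and stays where it is left; its top face is 162 mm above the bench
- lid_grip (a point): point in the upper part of the black cross ridge on the sliding top, 186 mm above the bench, 6 mm below the ridge's top, on the bin's centre line. The ridge is 12 mm thick along the bin's x, 60 mm wide along its y, 30 mm tall, and travels with the top (shut: at x = -52 mm of the bin; open: +76 mm)
- work_pad: blue flat work pad, fixed, 220 (x) x 110 (y) x 3 mm. Origin at the centre of its underside, on the bench; the used holder stands lengthwise on it at first
- drain_pad: black rubber draining pad, fixed, 220 (x) x 110 (y) x 3 mm. Origin at the centre of its underside, on the bench; the clean holder stands lengthwise on it at first
- used_holder: orange, used tube holder, loose, 0.35 kg: upright block 160 (x) x 44 (y) mm, 75 mm high in all, on a foot 170 x 72 x 8 mm. Four square wells 21 mm wide, in a row at x = -57, -19, 19, 57 mm, open at the top, floor 8 mm above the underside. Origin at the centre of the underside, z up. Empty, it can be gripped across its 44 mm width at the middle
- clean_holder: white, clean tube holder, loose, 0.35 kg: upright block 160 (x) x 44 (y) mm, 75 mm high in all, on a foot 170 x 72 x 8 mm. Four square wells 21 mm wide, in a row at x = -57, -19, 19, 57 mm, open at the top, floor 8 mm above the underside. Origin at the centre of the underside, z up. Empty, it can be gripped across its 44 mm width at the middle
- tube0: capped swab tube, 125 mm long, 20 g, standing in a well of the orange holder (may be absent): clear round-bottomed tube 16 mm across with paper label and yellow content; at the top a green six-sided cap, 20 mm across flats, 32 mm tall. Origin at the centre of the bottom end, z along the tube to the cap. Its top is 133 mm above the holder's underside
- tube1: capped swab tube, 125 mm long, 20 g, standing in a well of the orange holder (may be absent): clear round-bottomed tube 16 mm across with paper label and yellow content; at the top a green six-sided cap, 20 mm across flats, 32 mm tall. Origin at the centre of the bottom end, z along the tube to the cap. Its top is 133 mm above the holder's underside
- tube2: capped swab tube, 125 mm long, 20 g, standing in a well of the orange holder (may be absent): clear round-bottomed tube 16 mm across with paper label and yellow content; at the top a green six-sided cap, 20 mm across flats, 32 mm tall. Origin at the centre of the bottom end, z along the tube to the cap. Its top is 133 mm above the holder's underside
- tube3: capped swab tube, 125 mm long, 20 g, standing in a well of the orange holder (may be absent): clear round-bottomed tube 16 mm across with paper label and yellow content; at the top a green six-sided cap, 20 mm across flats, 32 mm tall. Origin at the centre of the bottom end, z along the tube to the cap. Its top is 133 mm above the holder's underside
- slide_box: blue box of slides, 100 (x) x 80 x 35 mm high, bystander; origin at the centre of its underside
- reagent_bottle: amber bottle, 64 mm across, 145 mm high, bystander; origin at the centre of its underside
- powder_jar: white jar with red cap, 72 mm across, 100 mm high, bystander; origin at the centre of its underside
- wash_bottle: white and blue wash bottle, 62 mm across, about 185 mm high with its bent spout, which reaches 58 mm to one side, bystander; origin at the centre of its underside
- timer: grey bench timer lying flat, 60 (x) x 85 (y) x 24 mm, bystander; origin at the centre of its underside
- marker: marker pen lying along its x, 135 x 16 x 14 mm, bystander; origin at the centre of its underside (about the middle of the pen)
- beaker: glass beaker, 70 mm across, 90 mm high, bystander; origin at the centre of its underside
There are look-alikes about, which are no part of the job. Leave any pink look-alike of the work_pad alone.

How it is judged (in metres and radians):
On the way, in this order (a step that is already met when the one before it is completed fails the run):
1. the bin's sliding top is open (value of joint bin_lid above 0.07 m), for 0.2 s.
2. every tube is in the bin (x of tube0 in the frame of bin between -0.07 and 0.2 m and y of tube0 in the frame of bin between -0.07 and 0.07 m and z of tube0 in the frame of bin between -0.01 and 0.15 m and x of tube1 in the frame of bin between -0.07 and 0.2 m and y of tube1 in the frame of bin between -0.07 and 0.07 m and z of tube1 in the frame of bin between -0.01 and 0.15 m and x of tube2 in the frame of bin between -0.07 and 0.2 m and y of tube2 in the frame of bin between -0.07 and 0.07 m and z of tube2 in the frame of bin between -0.01 and 0.15 m and x of tube3 in the frame of bin between -0.07 and 0.2 m and y of tube3 in the frame of bin between -0.07 and 0.07 m and z of tube3 in the frame of bin between -0.01 and 0.15 m), for 0.3 s.
3. the two holders have changed places (x of used_holder in the frame of drain_pad between -0.035 and 0.035 m and y of used_holder in the frame of drain_pad between -0.03 and 0.03 m and z of used_holder in the frame of drain_pad between -0.005 and 0.012 m and angle between each of used_holder, clean_holder's own z axis and vertical below 0.1 rad and angle between the x axis of used_holder and the x axis of drain_pad, either way round below 0.3 rad and x of clean_holder in the frame of work_pad between -0.035 and 0.035 m and y of clean_holder in the frame of work_pad between -0.03 and 0.03 m and z of clean_holder in the frame of work_pad between -0.005 and 0.012 m and angle between the x axis of clean_holder and the x axis of work_pad, either way round below 0.3 rad), for 0.3 s.
At the end, for the whole second after the job is handed in: every tube is inside the bin; the bin's top is shut to within 12 mm; the orange holder stands upright on the draining pad and the white one on the work pad, each within 35 mm (along) and 30 mm (across) of the pad's centre and lengthwise to within 0.3 rad; all at rest (all of step 2 and all of step 3 and value of joint bin_lid below 0.012 m and linear speed of each of used_holder, clean_holder, tube0, tube1, tube2, tube3 below 0.02 m/s); the robot touches nothing.
It fails at once if a bystander is pushed more than 40 mm or knocked over (distance of any of slide_box, reagent_bottle, powder_jar, wash_bottle, timer, marker, beaker from where it was at the start of the episode above 0.04 m or angle between any of slide_box, reagent_bottle, powder_jar, wash_bottle, timer, beaker's own z axis and vertical above 0.5 rad).
Of tube0, tube1, tube2, tube3 only 2 to 4 are there at a start; the rules pass over those that are not, and their reading is None.
At some moment in a run one of used_holder, clean_holder may be knocked a few centimetres aside while the robot is not near it.
Once in a run the grip may slacken for a moment while it holds something.
It also fails if it takes over 210 s, if anything falls off the work surface, if the arm or the gripper's body presses on something with over 40 N, if the wrist force passes 120 N, or if a joint passes its speed limit or range.

ROBOT

A 7-joint arm with a two-finger parallel gripper is mounted at the origin on the work surface. World frame = base frame: x ahead of the robot, y to its left, z up, the work surface at z = 0. Lengths are in mm, angles in degrees, forces in N, time in s.
With the tool pointing down it reaches from about 400 to 900 mm from the base axis. Payload 5.6 kg.
Tool frame: the origin (TCP) lies on the centre line of the jaws, within the pads' length; the fingertips stand 17 mm ahead of it and the grasp point (between the pads) lies 2 mm behind it; z points along the fingers, y is the line along which they close (so a half turn about z gives the same grasp; the last joint's range is limited). The gripper opens to 92 mm and grips with 3 to 60 N. Pads are 20 mm wide; open, the fingers measure 128 mm over their backs; the gripper's body (75 mm by 189 mm) begins 69 mm behind the grasp point.
Start: joints at [70.302, 26.786, -0.665, 91.828, 0.344, 61.387, -3.226], TCP at [192.544, -620.834, 231.592] pointing down, gripper open.
Joint ranges: [-144.91, 144.91], [-17.63, 115.5], [-89.93, 88.59], [15.96, 139.68], [-74.01, 254.01], [8.47, 105.57], [-167.45, 167.45]. Speed limits (degrees/s): [147.25, 147.25, 180, 180, 180, 180, 180].

INTERFACE

Orientations are given as [roll, pitch, yaw] about the fixed x, y, z axes, in that order (R = Rz(yaw) Ry(pitch) Rx(roll)).
In Python, from station import * gives the robot as it stands.
- The arm moves only by the shell command python3 -m creep 'ROWS'. ROWS is JSON, a list of rows, each a list of 3 entries, a list of its own where there are three numbers: the turn, a rotation vector about the tool's x, y, z in rad, then the shift along the tool's x, y, z in cm, then the closure, from 0 (fully open) to 1 (shut). In form: [[[wx, wy, wz], [x, y, z], grip], ...]. A call has 1 to 10 rows; each row shifts and turns the commanded pose from where the row before left it, along the tool's axes as they then stand; what a row does not reach is not made up. A row lasts 1/8 s, in which the tool goes at most 62.5 mm and 10.7 degrees, less where a joint would pass 70% of its speed; a pose out of reach is approached as far as the arm can. A call is refused whole if a number of a shift passes 6.25 or a number of a turn 0.188, either way. A call with a gripper value outside its range is refused whole. The fingers move at their own pace and stop on an object; the grip force is fixed at half the most. Time passes only in rows, so rows that do not move let the fingers close. It gives the time, the measured TCP pose, the force, the opening and the grip force at its end, in the units of the state.
- observe(): the state, without advancing time (a new reading comes with each control period).
- camera(name): name is "side" or "top" or "wrist"; returns the picture (480x640x3 uint8, blue, green, red); there is no depth.
- get_calibration(name): a dict with "fx", "fy", "cx", "cy" (pixels), "distortion" ([k1, k2, p1, p2, k3] as OpenCV has them; the pictures are not rectified), "R" (3x3) and "t" (3): a world point X has camera coordinates R X + t; the wrist camera has in their place "mount" (4x4, takes a point from camera to tool coordinates, whose origin is the TCP and whose axes are the flange's). Camera axes: x right, y down, z forward; pixel columns grow to the right and rows downward; lengths in mm; the calibration is good to about 2 mm. A picture is of the moment at which its call begins: read the wrist's pose just before it. get_calibration takes no time and is no camera call.
- hand_in(): hands the job in; it is judged then, once.
Trained networks look in the newest picture that a camera, given by its name, has taken for a name from the list of things; names that differ only in an ending like _2 or _b are one class to them, and where a whole thing is asked for, a point or a joint stands for the part that bears it (a point fixed in the world has none). Each returns a list of dicts, best first, with "conf" (0 to 1); they miss things now and then, are a little off and sometimes report something else, mostly with a low value. They report only what shows in the picture. A call takes as long as a camera call. They do not tell look-alikes from the thing itself.
- look_for(camera, thing): "location" ([row, column] in pixels, amid what is visible of it).
The state is a dict: "time": time; "q": joint angles; "dq": joint speeds; "effort": joint torques, N m; "eef_pos": TCP position; "eef_rot": TCP orientation; "ft_force": force on the tool from outside, world axes, zero at the start; "torque": the same for the moment, N m; "width": finger opening in mm; "grasp_force": force on a finger pad.
Only numpy, scipy, OpenCV 4.12 (cv2) and the standard library are available. Lean on these libraries where they do the work, as an engineer would, in place of code of your own. Each camera call takes 0.05 s, during which the arm holds its last target. There are 200 camera calls.

## Working session

There is one attempt and no reset: what is moved stays moved. The work goes in short steps, Python scripts to look and compute and a shell command to move; the robot and the scene stay as the last step left them, time stands still between calls to the robot, and variables do not carry over. Pictures are saved under pics/ and viewed, at most 17 in all, crops included, and the job is handed in when it is done.

```bash
mkdir -p pics; ls; python3 - <<'E'
from station import *
import cv2,numpy as np
print(observe())
for n in ("side","top","wrist"):
    im=camera(n); cv2.imwrite(f"pics/{n}0.png",im); c=get_calibration(n); print(n,{k:np.round(v,3).tolist() for k,v in c.items()})
E
```

```text
pics
{'time': 0.0, 'q': array([70.30150433, 26.83474596, -0.66347387, 91.87885606,  0.34491658,
       61.38711512, -3.2258949 ]), 'dq': array([-9.60478348e-05,  5.78828602e-02,  6.97640463e-02,  5.89065904e-02,
       -1.51117519e-02,  3.94786882e-04,  4.64015908e-02]), 'effort': array([ 3.44528662e-04, -5.20573676e+01, -1.22041322e-02, -2.43749267e+01,
       -5.65915997e-02,  1.73031574e-02,  1.53112405e-04]), 'eef_pos': array([ 192.3444608 , -620.3264302 ,  230.66944391]), 'eef_rot': array([-1.79901585e+02,  8.56067725e-03,  1.72303367e+01]), 'ft_force': array([ 0.31459919, -0.24948506,  0.32065898]), 'torque': array([-0.00518495,  0.0345799 , -0.03126688]), 'grasp_force': 0.0, 'width': 91.78331305310401}
side {'fx': 507.834, 'fy': 507.834, 'cx': 309.439, 'cy': 244.142, 'distortion': [0.035, 0.0, 0.0, 0.0, 0.0], 'R': [[-0.708, -0.706, 0.018], [-0.491, 0.473, -0.731], [0.508, -0.526, -0.682]], 't': [342.384, 340.284, 1000.131]}
top {'fx': 450.014, 'fy': 450.014, 'cx': 315.882, 'cy': 232.845, 'distortion': [-0.044, 0.0, 0.0, 0.0, 0.0], 'R': [[0.004, -1.0, 0.0], [-0.982, -0.004, -0.191], [0.191, 0.001, -0.982]], 't': [2.948, 512.937, 1054.217]}
wrist {'fx': 345.737, 'fy': 345.737, 'cx': 317.45, 'cy': 240.904, 'distortion': [-0.062, 0.0, 0.0, 0.0, 0.0], 'mount': [[-0.001, -0.971, -0.241, 67.132], [1.0, -0.001, -0.0, -0.353], [0.0, -0.241, 0.971, -152.81], [0.0, 0.0, 0.0, 1.0]]}
```

View pics/top0.png

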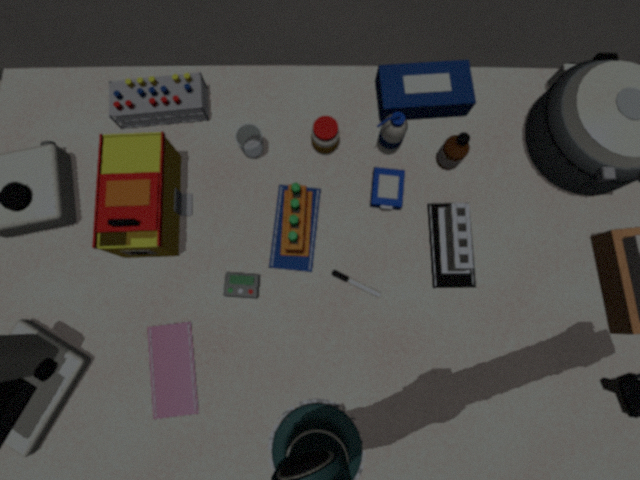

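View pics/side0.png

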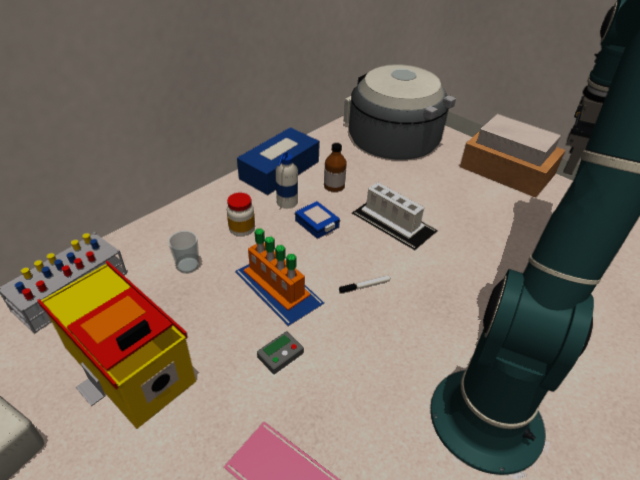

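```bash
cat > h.py <<'E'
from station import *
import cv2,numpy as np
from scipy.spatial.transform import Rotation as Ro
def cal(n,o=None):
    c=get_calibration(n);K=np.array([[c['fx'],0,c['cx']],[0,c['fy'],c['cy']],[0,0,1]]);D=np.array(c['distortion'],float)
    if n=='wrist':
        o=o or observe();M=np.array(c['mount']);T=np.eye(4);T[:3,:3]=Ro.from_euler('xyz',o['eef_rot'],degrees=True).as_matrix();T[:3,3]=o['eef_pos']
        W=T@M; R=W[:3,:3].T; t=-R@W[:3,3]
    else: R=np.array(c['R']);t=np.array(c['t'])
    return K,D,R,t
def ray(n,px,o=None):   # px (col,row)
    K,D,R,t=cal(n,o);u=cv2.undistortPoints(np.array([[px]],float),K,D)[0,0]
    d=R.T@np.array([u[0],u[1],1]);return -R.T@t,d/np.linalg.norm(d)
def at(n,px,z,o=None):
    p,d=ray(n,px,o);return (p+d*(z-p[2])/d[2]).round(1)
def tri(*rs):
    A=0;b=0
    for p,d in rs:
        P=np.eye(3)-np.outer(d,d);A=A+P;b=b+P@p
    x=np.linalg.solve(A,b);return x.round(1),[round(float(np.linalg.norm((np.eye(3)-np.outer(d,d))@(x-p))),1) for p,d in rs]
def proj(n,X,o=None):
    K,D,R,t=cal(n,o);return cv2.projectPoints(np.array(X,float).reshape(-1,3),cv2.Rodrigues(R)[0],t,K,D)[0][:,0].round(1)
E
python3 - <<'E'
from h import *
t=cv2.imread('pics/top0.png');s=cv2.imread('pics/side0.png')
def blobs(im,lo,hi,amin=8):
    h=cv2.cvtColor(im,cv2.COLOR_BGR2HSV);m=cv2.inRange(h,lo,hi);n,l,st,c=cv2.connectedComponentsWithStats(m)
    return [(c[i].round(1).tolist(),int(st[i,4])) for i in range(1,n) if st[i,4]>=amin]
print('top',blobs(t,(45,80,30),(80,255,255)));print('side',blobs(s,(45,80,30),(80,255,255)))
b=cv2.resize(t[120:265,80:200],None,fx=3,fy=3,interpolation=2)
h=cv2.resize(t[175:280,265:325],None,fx=4,fy=4,interpolation=2)
o=np.zeros((450,620,3),np.uint8);o[:b.shape[0],:b.shape[1]]=b;o[:h.shape[0],370:370+h.shape[1]]=h
cv2.imwrite('pics/m1.png',o)
E
```

```text
top [([295.5, 187.8], 68), ([294.5, 203.2], 69), ([293.4, 219.6], 71), ([292.5, 236.2], 73), ([241.3, 279.5], 160), ([229.9, 289.7], 18)]
side [([269.7, 244.0], 379), ([290.8, 261.2], 133), ([276.0, 344.9], 240), ([275.2, 359.0], 27)]
```

View pics/m1.png

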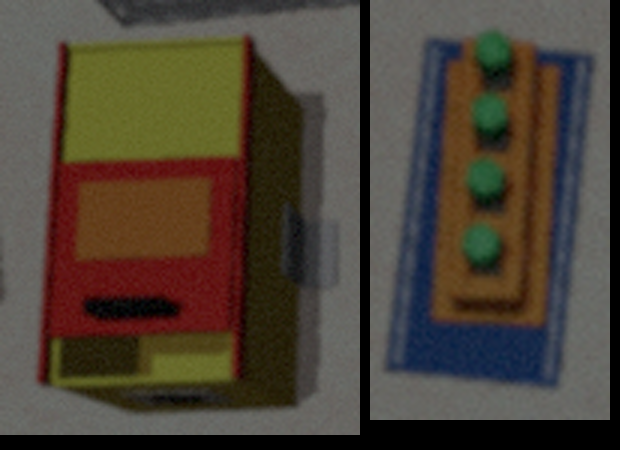

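```bash
python3 - <<'E'
from h import *
for p in [(101,135),(162.7,133.3),(94.3,246.7),(159,246)]: print('rail',at('top',p,162))
print('ridge top-centre',at('top',(123.7,221.5),192))
for p in [(428,40),(595,55),(557,385),(388,368)]: print('wp',at('top',((p[0]-370)/4+265,p[1]/4+175),3))
for p in [(295.5,187.8),(294.5,203.2),(293.4,219.6),(292.5,236.2)]: print('cap',at('top',p,130))
for p in [(433,203),(470,203),(476,287),(436,287)]: print('dp',at('top',p,3))
for p in [(452,203),(470,203),(473,270),(452,270)]: print('wh',at('top',p,78))
# side check
for a,b in [((295.5,187.8),(260,236)),((292.5,236.2),(291,261))]: print('tri cap',tri(ray('top',a),ray('side',b)))
print('ridge tri',tri(ray('top',(123.7,221.5)),ray('side',(133,331))))
s=cv2.imread('pics/side0.png');t=cv2.imread('pics/top0.png')
a=cv2.resize(s[225:310,230:330],None,fx=4,fy=4,interpolation=2);b=cv2.resize(t[190:300,410:490],None,fx=4,fy=4,interpolation=2)
c=cv2.resize(s[260:400,30:210],None,fx=2,fy=2)
o=np.zeros((600,760,3),np.uint8);o[:340,:400]=a;o[:440,420:740]=b;o[340:600,:360]=c[:260];cv2.imwrite('pics/m2.png',o)
E
```

```text
rail [721.  505.1 162. ]
rail [724.4 360.  162. ]
rail [458.1 494.  162. ]
rail [460.4 349.3 162. ]
ridge top-centre [508.7 419.5 192. ]
wp [649.  100.3   3. ]
wp [639.2  -8.8   3. ]
wp [423.5  14.8   3. ]
wp [433.8 121.5   3. ]
cap [603.4  52.3 130. ]
cap [566.5  54.2 130. ]
cap [527.9  56.2 130. ]
cap [489.3  57.7 130. ]
dp [ 602.1 -299.4    3. ]
dp [ 602.6 -396.5    3. ]
dp [ 384.6 -398.3    3. ]
dp [ 384.6 -297.     3. ]
wh [ 582.4 -325.7   78. ]
wh [ 582.7 -369.9   78. ]
wh [ 419.2 -366.9   78. ]
wh [ 419.2 -316.8   78. ]
tri cap (array([604.2,  51.2, 120.1]), [2.6, 2.6])
tri cap (array([489.7,  57.4, 122.5]), [1.2, 1.2])
ridge tri (array([510.6, 423.2, 184.2]), [0.4, 0.4])
```

View pics/m2.png

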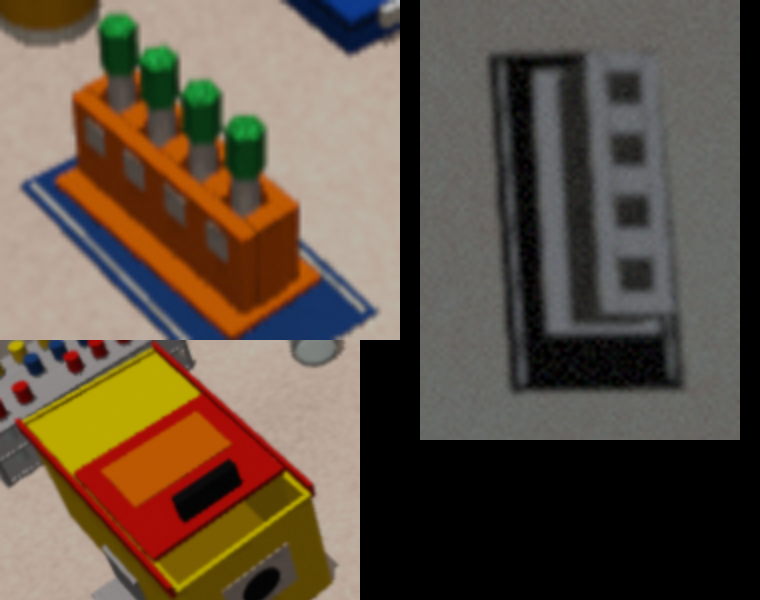

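```bash
python3 -m creep '[[[0,0,0.15],[0,0,-2.5],1],[[0,0,0.15],[0,0,-2.5],1],[[0,0,0],[3.6,-4,0],1],[[0,0,0],[3.6,-4,0],1],[[0,0,0],[3.6,-4,0],1],[[0,0,0],[3.6,-4,0],1],[[0,0,0],[3.6,-4,0],1],[[0,0,0],[3.6,-4,0],1],[[0,0,0],[3.6,-4,0],1],[[0,0,0],[3.6,-4,0],1]]'
```

```text
time: 1.4
eef_pos: [481.1, -299.2, 281.5]
eef_rot: [180.0, 0.0, 0.0]
ft_force: [-0.6, -0.6, 0.1]
width: 0.4
grasp_force: 0.0
```

```bash
python3 - <<'E'
from h import *
import json
o=observe();cv2.imwrite('pics/w1.png',camera('wrist'));json.dump({k:o[k].tolist() for k in('eef_pos','eef_rot')},open('w1.json','w'))
E
```

```text
(no output)
```

View pics/w1.png

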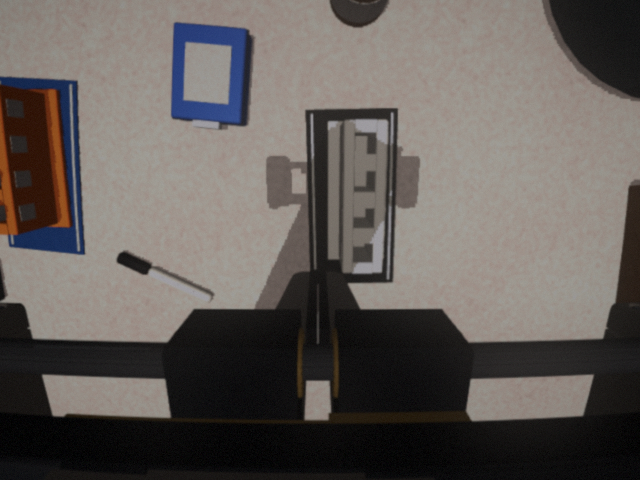

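```bash
python3 -m creep '[[[0,0,0],[0,-6,0],1],[[0,0,0],[0,-6,0],1],[[0,0,0],[0,-6,0],1],[[0,0,0],[0,-6,0],1],[[0,0,0],[0,-6,0],1],[[0,0,0],[0,-6,0],1],[[0,0,0],[0,0,0],1]]'
```

```text
time: 2.33
eef_pos: [479.4, 64.2, 281.7]
eef_rot: [-179.9, -0.0, 0.6]
ft_force: [-0.3, -1.7, -0.2]
width: 0.2
grasp_force: 0.0
```

```bash
python3 - <<'E'
from h import *
import json
w1=json.load(open('w1.json'))
for p in [(307,110),(397,109),(393,282)]: print('dp',at('wrist',p,3,w1))
for p in [(344,122),(376,122),(374,272),(342,272)]: print('wh?',at('wrist',p,78,w1))
o=observe();im=camera('wrist');cv2.imwrite('pics/w2.png',im)
h=cv2.cvtColor(im,cv2.COLOR_BGR2HSV);m=cv2.inRange(h,(45,80,30),(80,255,255));n,l,st,c=cv2.connectedComponentsWithStats(m)
for i in range(1,n):
    if st[i,4]>60: print(c[i].round(1),st[i,4],at('wrist',c[i],128,o))
m=cv2.inRange(h,(100,120,40),(125,255,255));n,l,st,c=cv2.connectedComponentsWithStats(m)
i=1+np.argmax(st[1:,4]);r=cv2.minAreaRect(np.argwhere(cv2.inRange(h,(100,120,40),(125,255,255))>0)[:,::-1].astype(np.float32)[::3]);print(st[i],c[i],r)
E
```

```text
dp [ 600.8 -286.4    3. ]
dp [ 602.4 -393.3    3. ]
dp [ 384.7 -399.3    3. ]
wh? [ 580.4 -325.    78. ]
wh? [ 580.5 -356.6   78. ]
wh? [ 424.7 -360.4   78. ]
wh? [ 424.8 -325.5   78. ]
[334.5  83.7] 565 [604.9  51.8 128. ]
[331.5 131.5] 498 [566.4  53.6 128. ]
[328.7 176.8] 424 [528.2  55.4 128. ]
[326.  219.6] 448 [490.1  57.2 128. ]
[219.5 275.1] 660 [436.2 156.7 128. ]
[200.1 293.8] 65 [417.  176.8 128. ]
[ 496   27   83  101 3493] [535.44317206  76.81248211] ((426.0556945800781, 139.94790649414062), (192.37826538085938, 333.3293151855469), 80.12339782714844)
```

View pics/w2.png

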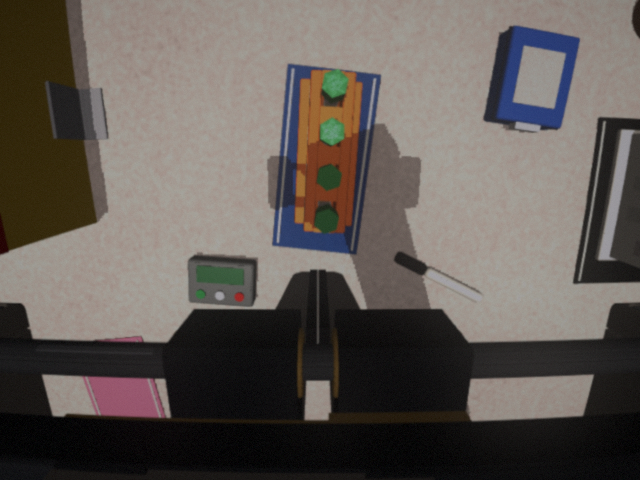

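```bash
python3 -m creep '[[[0,0,0],[-0.3,-6,0],1],[[0,0,0],[-0.3,-6,0],1],[[0,0,0],[-0.3,-6,0],1],[[0,0,0],[-0.3,-6,0],1],[[0,0,0],[-0.3,-6,0],1],[[0,0,0],[0,-5.8,0],1],[[0,0,0],[0,0,3],1],[[0,0,0],[0,0,3],1],[[0,0,0],[0,0,3.4],1],[[0,0,0],[0,0,0],1]]'
```

```text
time: 3.62
eef_pos: [465.1, 414.0, 184.5]
eef_rot: [179.7, 0.2, -0.1]
ft_force: [-0.3, -0.8, 1.1]
width: 0.6
grasp_force: 0.0
```

```bash
python3 -m creep '[[[0,0,0],[1.6,-0.4,-0.2],1],[[0,0,0],[1.6,-0.4,0],1],[[0,0,0],[1.6,-0.1,0],1],[[0,0,0],[1.6,-0.1,0],1],[[0,0,0],[1.6,-0.1,0],1],[[0,0,0],[1.6,-0.1,0],1],[[0,0,0],[1.6,-0.1,0],1],[[0,0,0],[1.3,0,0],1],[[0,0,0],[0,0,0],1]]'; python3 - <<'E'
from h import *
t=camera('top');b=cv2.resize(t[110:265,70:210],None,fx=3,fy=3,interpolation=2);cv2.imwrite('pics/t2.png',b);print(observe()['ft_force'])
E
```

```text
time: 4.75
eef_pos: [588.6, 430.5, 189.3]
eef_rot: [179.9, 0.2, 0.1]
ft_force: [-5.5, -2.6, 2.9]
width: 1.0
grasp_force: 2.9
[-5.52031849 -1.86428071  2.25357059]
```

View pics/t2.png

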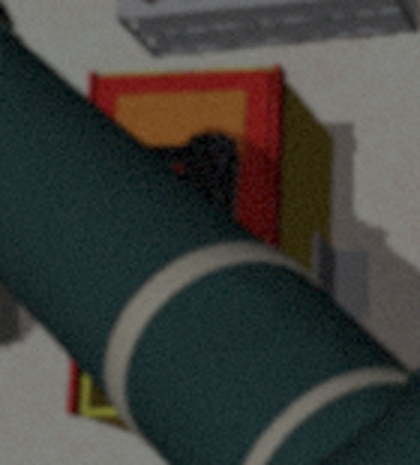

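```bash
python3 -m creep '[[[0,0,0],[-0.8,0,0],1],[[0,0,0],[0,0,-5],1],[[0,0,0],[0,0,-5],1],[[0,0,0],[0.4,6,0],0],[[0,0,0],[0.4,6,0],0],[[0,0,0],[0.4,6,0],0],[[0,0,0],[0.4,6,0],0],[[0,0,0],[0.4,6,0],0],[[0,0,0],[0.2,6,0],0],[[0,0,0],[0,1.8,0],0]]'; python3 -m creep '[[[0,0,0],[0,0,5],0],[[0,0,0],[0,0,0],0]]'
```

```text
time: 6.05
eef_pos: [604.8, 46.9, 289.7]
eef_rot: [179.9, -0.1, -0.4]
ft_force: [1.3, 0.2, -0.4]
width: 68.2
grasp_force: 0.0
time: 6.3
eef_pos: [601.9, 52.7, 236.7]
eef_rot: [180.0, 0.4, 0.1]
ft_force: [-0.1, 1.6, 0.9]
width: 88.2
grasp_force: 0.0
```

```bash
python3 -m creep '[[[0,0,0],[0.2,0,4],0],[[0,0,0],[0,0,4],0],[[0,0,0],[0,0,3.6],0],[[0,0,0],[0,0,0],0],[[0,0,0],[0,0,0],1],[[0,0,0],[0,0,0],1],[[0,0,0],[0,0,0],1],[[0,0,0],[0,0,0],1],[[0,0,0],[0,0,-3],1],[[0,0,0],[0,0,0],1]]'
```

```text
time: 7.55
eef_pos: [607.6, 52.7, 155.7]
eef_rot: [-180.0, -0.3, 0.0]
ft_force: [0.3, -0.1, 0.2]
width: 34.0
grasp_force: 0.0
```

```bash
python3 -m creep '[[[0,0,0],[-0.2,0,0],0.6],[[0,0,0],[0,0,0],0.6]]';  python3 -m creep '[[[0,0,0],[0,0,3],0.6],[[0,0,0],[0,0,0],0.6],[[0,0,0],[0,0,0],1],[[0,0,0],[0,0,0],1],[[0,0,0],[0,0,0],1],[[0,0,0],[0,0,0],1]]'
```

```text
time: 7.8
eef_pos: [603.2, 52.3, 152.6]
eef_rot: [180.0, 0.1, 0.0]
ft_force: [0.1, -0.1, 0.3]
width: 36.5
grasp_force: 0.0
time: 8.55
eef_pos: [604.5, 52.5, 124.2]
eef_rot: [-180.0, -0.1, 0.0]
ft_force: [0.2, -0.1, 1.7]
width: 20.6
grasp_force: 30.0
```

```bash
python3 -m creep '[[[0,0,0],[0,0,-5.9],1],[[0,0,0],[0,0,-5.9],1],[[0,0,0],[0,0,-5.9],1],[[0,0,0],[-1.1,-5.3,0],1],[[0,0,0],[-1.1,-5.3,0],1],[[0,0,0],[-1.1,-5.3,0],1],[[0,0,0],[-1.1,-5.3,0],1],[[0,0,0],[-1.1,-5.3,0],1],[[0,0,0],[-1.1,-5.3,0],1],[[0,0,0],[-1.1,-5.4,0],1]]';python3 -m creep '[[[0,0,0],[0,0,0],1],[[0,0,0],[0,0,0],1]]'; python3 - <<'E'
from h import *
cv2.imwrite('pics/w3.png',camera('wrist'))
E
```

```text
time: 9.8
eef_pos: [526.4, 425.7, 300.6]
eef_rot: [180.0, -0.0, 0.0]
ft_force: [1.6, -0.2, 0.3]
width: 20.6
grasp_force: 30.0
time: 10.05
eef_pos: [527.0, 423.8, 300.2]
eef_rot: [179.9, -0.0, 0.0]
ft_force: [-0.4, -0.6, -1.1]
width: 20.8
grasp_force: 30.0
```

View pics/w3.png

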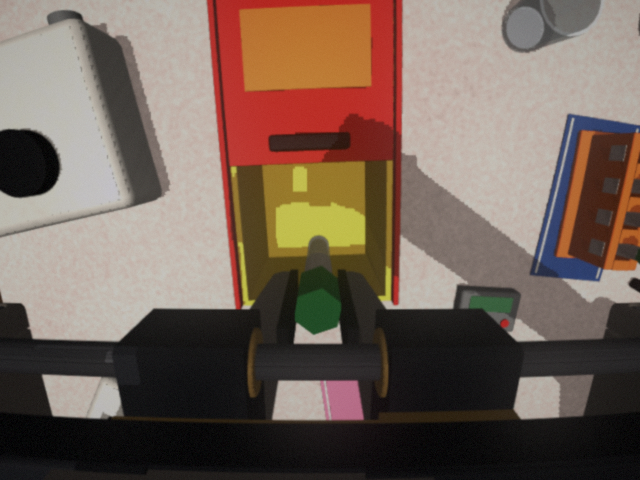

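```bash
python3 -m creep '[[[0,0,0],[0,0,5.2],1],[[0,0,0],[0,0,5.2],1],[[0,0,0],[0,0,0],1],[[0,0,0],[0,0,0],0.55],[[0,0,0],[0,0,0],0.55],[[0,0,0],[0,0,0],0.55],[[0,0,0],[0,0,-5],0.55],[[0,0,0],[0,0,-5],0.55],[[0,0,0],[0.6,5.3,0],0.55],[[0,0,0],[0.6,5.3,0],0.55]]';python3 -m creep '[[[0,0,0],[0.6,5.3,0],0.55],[[0,0,0],[0.6,5.3,0],0.55],[[0,0,0],[0.6,5.3,0],0.55],[[0,0,0],[0.6,5.3,0],0.55],[[0,0,0],[0.3,5.2,0],0.55],[[0,0,0],[0,0,5.5],0.55],[[0,0,0],[0,0,5.5],0.55],[[0,0,0],[0,0,0],0.55]]'
```

```text
time: 11.35
eef_pos: [539.0, 318.1, 298.2]
eef_rot: [-179.9, -0.2, 0.1]
ft_force: [0.6, -0.3, -0.9]
width: 41.4
grasp_force: 0.0
time: 12.35
eef_pos: [563.6, 54.0, 183.9]
eef_rot: [180.0, 0.4, 0.1]
ft_force: [0.4, 0.2, 0.5]
width: 41.3
grasp_force: 0.0
```

```bash
cat > caps.py <<'E'
from h import *
o=observe();im=camera('wrist');cv2.imwrite('pics/caps.png',im)
h=cv2.cvtColor(im,cv2.COLOR_BGR2HSV);m=cv2.inRange(h,(45,80,30),(80,255,255));n,l,st,c=cv2.connectedComponentsWithStats(m)
for i in range(1,n):
    if st[i,4]>60: print(c[i].round(1),st[i,4],at('wrist',c[i],130,o))
print(o['eef_pos'].round(1))
E
python3 caps.py
```

```text
[317.6 259.2] 875 [567.2  54.2 130. ]
[315.2 317.4] 1164 [527.2  55.7 130. ]
[563.6  54.  183.9]
```

Caps unchanged. Grasp and carry.

```bash
python3 -m creep '[[[0,0,0],[0,0,3],0.55],[[0,0,0],[0,0,3],0.55],[[0,0,0],[0,0,0],0.55],[[0,0,0],[0,0,0],1],[[0,0,0],[0,0,0],1],[[0,0,0],[0,0,0],1],[[0,0,0],[0,0,0],1],[[0,0,0],[0,0,-5.9],1],[[0,0,0],[0,0,-5.9],1],[[0,0,0],[0,0,-5.9],1]]';python3 -m creep '[[[0,0,0],[-0.5,-5.3,0],1],[[0,0,0],[-0.5,-5.3,0],1],[[0,0,0],[-0.5,-5.3,0],1],[[0,0,0],[-0.5,-5.3,0],1],[[0,0,0],[-0.5,-5.3,0],1],[[0,0,0],[-0.5,-5.3,0],1],[[0,0,0],[-0.5,-5.2,0],1],[[0,0,0],[0,0,0],1]]'; python3 caps.py
```

```text
time: 13.65
eef_pos: [565.7, 54.3, 305.5]
eef_rot: [180.0, 0.0, 0.0]
ft_force: [1.9, -0.3, 0.6]
width: 20.0
grasp_force: 30.0
time: 14.65
eef_pos: [527.6, 429.3, 303.0]
eef_rot: [-179.9, 0.1, 0.5]
ft_force: [0.4, 0.7, 0.3]
width: 19.5
grasp_force: 30.0
[317.5 296.1] 2183 [455.6 429.4 130. ]
[493.9 304.2] 538 [447.1 246.4 130. ]
[527.6 429.3 303. ]
```

```bash
python3 -m creep '[[[0,0,0],[0,0,5.2],1],[[0,0,0],[0,0,5.4],1],[[0,0,0],[0,0,0],1],[[0,0,0],[0,0,0],0.55],[[0,0,0],[0,0,0],0.55],[[0,0,0],[0,0,0],0.55],[[0,0,0],[0,0,-5],0.55],[[0,0,0],[0,0,-5],0.55],[[0,0,0],[0,5.3,0],0.55],[[0,0,0],[0,5.3,0],0.55]]';python3 -m creep '[[[0,0,0],[0,5.3,0],0.55],[[0,0,0],[0,5.3,0],0.55],[[0,0,0],[0,5.3,0],0.55],[[0,0,0],[0,5.3,0],0.55],[[0,0,0],[0,5.1,0],0.55],[[0,0,0],[0,0,5.5],0.55],[[0,0,0],[0,0,5.5],0.55],[[0,0,0],[0,0,0],0.55],[[0,0,0],[0,0,0],0.55]]'; python3 caps.py
```

```text
time: 15.95
eef_pos: [530.9, 318.0, 299.2]
eef_rot: [-179.9, -0.1, 0.1]
ft_force: [1.0, -0.4, -0.2]
width: 41.1
grasp_force: 0.0
time: 17.08
eef_pos: [532.5, 56.1, 189.8]
eef_rot: [-180.0, -0.2, 0.1]
ft_force: [0.2, 0.3, 0.2]
width: 41.5
grasp_force: 0.0
[316.8 305.5] 1930 [502.6  56.9 130. ]
[532.5  56.1 189.8]
```

```bash
python3 -m creep '[[[0,0,0],[-0.3,0,3.4],0.55],[[0,0,0],[0,0,3.3],0.55],[[0,0,0],[0,0,0],0.55],[[0,0,0],[0,0,0],1],[[0,0,0],[0,0,0],1],[[0,0,0],[0,0,0],1],[[0,0,0],[0,0,0],1],[[0,0,0],[0,0,-5.9],1],[[0,0,0],[0,0,-5.9],1],[[0,0,0],[0,0,-5.9],1]]';python3 -m creep '[[[0,0,0],[0,-5.3,0],1],[[0,0,0],[0,-5.3,0],1],[[0,0,0],[0,-5.3,0],1],[[0,0,0],[0,-5.3,0],1],[[0,0,0],[0,-5.3,0],1],[[0,0,0],[0,-5.3,0],1],[[0,0,0],[0,-5,0],1],[[0,0,0],[0,0,0],1],[[0,0,0],[0,0,0],1]]'; python3 caps.py
```

```text
time: 18.38
eef_pos: [527.6, 55.4, 299.5]
eef_rot: [-180.0, 0.0, 0.1]
ft_force: [1.3, -1.0, 0.3]
width: 19.9
grasp_force: 29.5
time: 19.5
eef_pos: [527.8, 422.7, 297.1]
eef_rot: [179.9, 0.0, 0.0]
ft_force: [-0.3, -0.3, -0.0]
width: 19.8
grasp_force: 29.5
[636.5 270.1] 66 [484.   91.5 130. ]
[317.1 317.3] 2247 [435.6 423.2 130. ]
[491.9 304.9] 524 [448.  244.9 130. ]
[527.8 422.7 297.1]
```

```bash
python3 -m creep '[[[0,0,0],[0,0,5.1],1],[[0,0,0],[0,0,5.1],1],[[0,0,0],[0,0,0],1],[[0,0,0],[0,0,0],0.55],[[0,0,0],[0,0,0],0.55],[[0,0,0],[0,0,0],0.55],[[0,0,0],[0,0,-5],0.55],[[0,0,0],[0,0,-5],0.55],[[0,0,0],[-0.5,5.3,0],0.55],[[0,0,0],[-0.5,5.3,0],0.55]]';python3 -m creep '[[[0,0,0],[-0.6,5.3,0],0.55],[[0,0,0],[-0.6,5.3,0],0.55],[[0,0,0],[-0.6,5.3,0],0.55],[[0,0,0],[-0.5,5.3,0],0.55],[[0,0,0],[-0.5,4.8,0],0.55],[[0,0,0],[0,0,5.5],0.55],[[0,0,0],[0,0,5],0.55],[[0,0,0],[0,0,0],0.55],[[0,0,0],[0,0,0],0.55]]'; python3 caps.py
```

```text
time: 20.8
eef_pos: [517.8, 317.0, 297.0]
eef_rot: [-179.9, -0.1, 0.1]
ft_force: [1.0, -0.8, 0.4]
width: 41.6
grasp_force: 0.0
time: 21.92
eef_pos: [491.4, 58.1, 192.6]
eef_rot: [-180.0, -0.2, 0.1]
ft_force: [1.1, -0.3, -0.5]
width: 41.7
grasp_force: 0.0
[312.7 281. ] 915 [477.7  61.6 130. ]
[491.4  58.1 192.6]
```

View pics/caps.png

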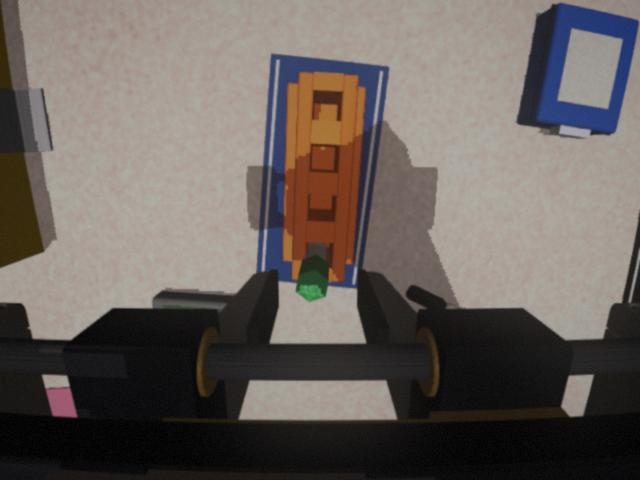

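```bash
python3 - <<'E'
from h import *
print(at('wrist',(312,291),136),at('wrist',(316,256),104),proj('wrist',[[490.1,57.2,136],[490.1,57.2,104]]))
for p in [(301,72),(358,74),(294,278),(343,280)]: print(at('wrist',p,78))
for p in [(273,54),(388,66),(357,287),(258,272)]: print('wp',at('wrist',p,3))
E
```

```text
[473.3  61.9 136. ] [487.7  59.5 104. ] [[319.4 266.4]
 [319.1 252.8]]
[618.3  70.4  78. ]
[617.   29.2  78. ]
[461.3  77.7  78. ]
[459.6  37.4  78. ]
wp [651.   99.4   3. ]
wp [640.8  -6.7   3. ]
wp [424.2  16.6   3. ]
wp [440.8 120.7   3. ]
```

```bash
python3 -m creep '[[[0,0,0],[-1.3,-0.3,0],0.5],[[0,0,0],[0,0,0],0.5]]'; python3 - <<'E'
from h import *
import runpy; runpy.run_path('caps.py')
cv2.imwrite('pics/c5.png',cv2.resize(cv2.imread('pics/caps.png')[200:340,230:410],None,fx=3,fy=3))
E
```

```text
time: 22.22
eef_pos: [476.4, 60.8, 191.6]
eef_rot: [180.0, -0.1, 0.1]
ft_force: [-0.0, 0.5, 0.1]
width: 45.8
grasp_force: 0.0
[316.8 259.3] 932 [478.   61.6 130. ]
[191.1 301.4] 861 [448.1 146.5 130. ]
[476.4  60.8 191.6]
```

View pics/c5.png

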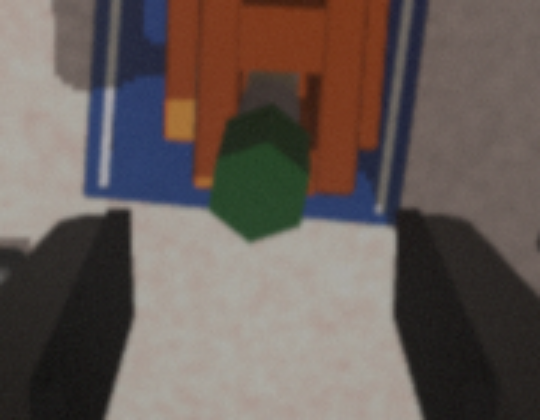

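```bash
python3 -m creep '[[[0,0,0],[0,0,3.5],0.5],[[0,0,0],[0,0,3.4],0.5],[[0,0,0],[0,0,0],0.5],[[0,0,0],[0,0,0],1],[[0,0,0],[0,0,0],1],[[0,0,0],[0,0,0],1],[[0,0,0],[0,0,0],1],[[0,0,0],[0,0,-5.9],1],[[0,0,0],[0,0,-5.9],1],[[0,0,0],[0,0,-5.9],1]]'
```

```text
time: 23.52
eef_pos: [476.7, 60.4, 300.4]
eef_rot: [-180.0, 0.0, 0.1]
ft_force: [1.2, -0.4, 0.2]
width: 20.0
grasp_force: 29.9
```

```bash
python3 -m creep '[[[0,0,0],[0.7,-5.2,0],1],[[0,0,0],[0.7,-5.2,0],1],[[0,0,0],[0.7,-5.2,0],1],[[0,0,0],[0.7,-5.2,0],1],[[0,0,0],[0.7,-5.2,0],1],[[0,0,0],[0.7,-5.2,0],1],[[0,0,0],[0.9,-5.2,0],1],[[0,0,0],[0,0,0],1],[[0,0,0],[0,0,0],1]]'; python3 caps.py
```

```text
time: 24.65
eef_pos: [527.7, 423.8, 298.0]
eef_rot: [179.9, 0.0, 0.0]
ft_force: [0.2, -0.7, -0.7]
width: 20.4
grasp_force: 29.9
[271.1 264.8] 605 [490.9 469.2 130. ]
[317.7 301.9] 2575 [452.  423.7 130. ]
[492.3 304.5] 517 [447.9 245.2 130. ]
[527.7 423.8 298. ]
```

View pics/caps.png

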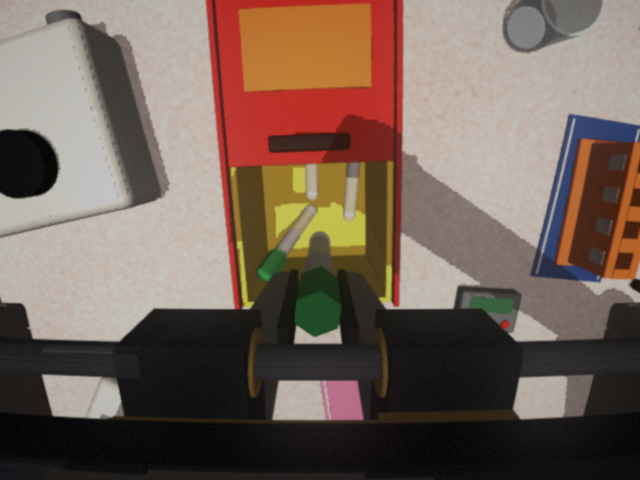

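```bash
python3 -m creep '[[[0,0,0],[0,0,5.1],1],[[0,0,0],[0,0,5.1],1],[[0,0,0],[0,0,0],1],[[0,0,0],[0,0,0],0.55],[[0,0,0],[0,0,0],0.55],[[0,0,0],[0,0,0],0.55],[[0,0,0],[0,0,-5],0.55],[[0,0,0],[0,0,-5],0.55],[[0,0,0],[0,0,0],0.55]]';python3 - <<'E'
from h import *
cv2.imwrite('pics/w6.png',camera('wrist')[100:340,180:440])
E
```

```text
time: 25.82
eef_pos: [528.9, 426.6, 302.6]
eef_rot: [-179.6, -0.4, 0.0]
ft_force: [0.2, -0.1, -0.3]
width: 41.5
grasp_force: 0.0
```

View pics/w6.png

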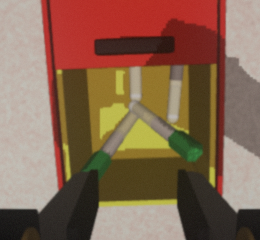

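```bash
python3 -m creep '[[[0,0,0],[5.5,-0.3,0],1],[[0,0,0],[5.5,-0.3,0],1],[[0,0,0],[0,0,0],1],[[0,0,0],[0,0,0],1],[[0,0,0],[0,0,5],1],[[0,0,0],[0,0,5],1],[[0,0,0],[0,0,0],1],[[0,0,0],[0,0,0],1]]'
```

```text
time: 26.88
eef_pos: [637.7, 431.7, 199.2]
eef_rot: [-179.9, -0.1, 0.1]
ft_force: [0.8, -0.2, 1.4]
width: 0.3
grasp_force: 0.0
```

```bash
python3 -m creep '[[[0,0,0],[0,0,1],1],[[0,0,0],[-1.6,0.1,0],1],[[0,0,0],[-1.6,0.1,0],1],[[0,0,0],[-1.6,0.1,0],1],[[0,0,0],[-1.6,0.1,0],1],[[0,0,0],[-1.6,0.1,0],1],[[0,0,0],[-1.6,0.1,0],1],[[0,0,0],[-1.6,0.1,0],1],[[0,0,0],[-1.6,0.1,0],1],[[0,0,0],[-1.5,0,0],1]]'; python3 -m creep '[[[0,0,0],[-0.6,0,0],1],[[0,0,0],[0,0,0],1]]'
```

```text
time: 28.12
eef_pos: [494.0, 422.0, 186.8]
eef_rot: [180.0, -0.0, 0.0]
ft_force: [2.2, -0.5, 1.3]
width: 0.5
grasp_force: 1.0
time: 28.38
eef_pos: [492.7, 421.9, 187.0]
eef_rot: [-179.9, -0.4, -0.1]
ft_force: [10.8, 2.8, -2.4]
width: 0.7
grasp_force: 5.5
```

```bash
python3 -m creep '[[[0,0,0],[1.2,0,0],1],[[0,0,0],[0,0,-5],1],[[0,0,0],[0,0,-5],1],[[0,0,0],[-0.2,6.2,0],1],[[0,0,0],[-0.2,6.2,0],1],[[0,0,0],[-0.2,6.2,0],1],[[0,0,0],[-0.2,6.2,0],1],[[0,0,0],[-0.2,6.2,0],1],[[0,0,0],[-0.2,6.2,0],1],[[0,0,0],[-0.2,6.2,0],1]]'; python3 -m creep '[[[0,0,0],[-0.2,6.2,0],0],[[0,0,0],[-0.2,6.2,0],0],[[0,0,0],[-0.2,6.2,0],0],[[0,0,0],[-0.2,6.2,0],0],[[0,0,0],[-0.2,6.2,0],0],[[0,0,0],[0,2.2,0],0],[[0,0,0],[0,0,0],0],[[0,0,0],[0,0,0],0],[[0,0,0],[0,0,0],0]]'; python3 - <<'E'
from h import *
import json
o=observe();im=camera('wrist');t=camera('top');json.dump({k:o[k].tolist() for k in('eef_pos','eef_rot')},open('w7.json','w'))
a=cv2.resize(im[90:300,270:440],None,fx=2.6,fy=2.6);b=cv2.resize(t[125:255,85:185],None,fx=2.6,fy=2.6)
c=np.zeros((a.shape[0],a.shape[1]+b.shape[1],3),np.uint8);c[:a.shape[0],:a.shape[1]]=a;c[:b.shape[0],a.shape[1]:]=b;cv2.imwrite('pics/w7.png',c);print(c.shape,a.shape)
cv2.imwrite('pics/w7full.png',im)
E
```

```text
time: 29.62
eef_pos: [485.8, -13.3, 286.3]
eef_rot: [-180.0, 0.1, 0.1]
ft_force: [1.3, -0.4, -0.3]
width: 0.6
grasp_force: 0.0
time: 30.75
eef_pos: [478.1, -341.3, 286.9]
eef_rot: [-180.0, -0.0, 0.2]
ft_force: [-0.3, -0.6, 0.4]
width: 88.2
grasp_force: 0.0
(546, 702, 3) (546, 442, 3)
```

View pics/w7.png

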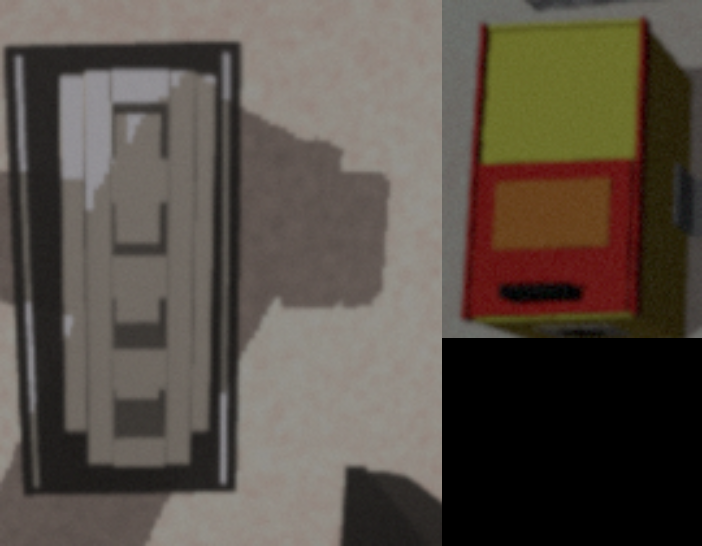

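```bash
python3 - <<'E'
from h import *
import json
o=json.load(open('w7.json'))
f=lambda p,z:at('wrist',(p[0]/2.6+270,p[1]/2.6+90),z,o)
for n,z,P in [('holder',78,[(84,70),(193,70),(190,467),(88,465)]),('foot',11,[(60,75),(215,76),(208,432),(66,432)]),('pad',3,[(6,46),(240,44),(235,490),(27,492)])]:
    X=np.array([f(p,z) for p in P]);print(n,X.tolist(),X.mean(0))
E
```

```text
holder [[582.6, -325.3, 78.0], [582.8, -367.1, 78.0], [422.8, -369.2, 78.0], [423.5, -326.0, 78.0]] [ 502.925 -346.9     78.   ]
foot [[587.4, -311.5, 11.0], [587.2, -382.1, 11.0], [418.5, -383.0, 11.0], [418.2, -312.4, 11.0]] [ 502.825 -347.25    11.   ]
pad [[601.1, -286.2, 3.0], [602.3, -394.1, 3.0], [385.0, -398.6, 3.0], [383.5, -291.4, 3.0]] [ 492.975 -342.575    3.   ]
```

```bash
python3 -m creep '[[[0,0,0],[2.5,0.6,0],0],[[0,0,0],[0,0,5.7],0],[[0,0,0],[0,0,5.7],0],[[0,0,0],[0,0,5.7],0],[[0,0,0],[0,0,0],0],[[0,0,0],[0,0,0],0]]'
```

```text
time: 31.6
eef_pos: [503.8, -349.9, 117.7]
eef_rot: [179.9, -0.1, 0.1]
ft_force: [0.9, -1.2, 0.7]
width: 92.0
grasp_force: 0.0
```

```bash
python3 -m creep '[[[0,0,0],[0,-0.2,3],0],[[0,0,0],[0,0,2.8],0],[[0,0,0],[0,0,0],0],[[0,0,0],[0,0,0],1],[[0,0,0],[0,0,0],1],[[0,0,0],[0,0,0],1],[[0,0,0],[0,0,0],1],[[0,0,0],[0,0,0],1],[[0,0,0],[0,0,0],1],[[0,0,0],[0,0,0],1]]'
```

```text
time: 32.85
eef_pos: [502.4, -347.4, 57.7]
eef_rot: [-180.0, 0.0, 0.0]
ft_force: [0.1, 1.8, 1.7]
width: 43.6
grasp_force: 30.0
```

```bash
python3 -m creep '[[[0,0,0],[0,0,-2],1],[[0,0,0],[0,0,-2],1],[[0,0,0],[0,3,0],1],[[0,0,0],[0,4,0],1],[[0,0,0],[0,4,0],1],[[0,0,0],[0,4,0],1],[[0,0,0],[0,0,0],1],[[0,0,0],[0,0,2],1],[[0,0,0],[0,0,1.8],1],[[0,0,0],[0,0,0],1]]'; python3 -m creep '[[[0,0,0],[0,0,0.3],1],[[0,0,0],[0,0,0],1]]'
```

```text
time: 34.1
eef_pos: [501.6, -495.3, 56.8]
eef_rot: [-179.8, 0.2, 0.1]
ft_force: [0.5, -0.1, -3.7]
width: 43.7
grasp_force: 30.0
time: 34.35
eef_pos: [502.6, -497.5, 56.8]
eef_rot: [180.0, -0.0, 0.1]
ft_force: [0.7, -0.4, -4.0]
width: 43.7
grasp_force: 30.0
```

```bash
python3 -m creep '[[[0,0,0],[0,0,0.2],1],[[0,0,0],[0,0,0],1],[[0,0,0],[0,0,0],1]]'
```

```text
time: 34.72
eef_pos: [502.5, -497.7, 54.7]
eef_rot: [180.0, -0.0, 0.0]
ft_force: [-1.2, -0.1, -4.5]
width: 43.8
grasp_force: 30.0
```

```bash
python3 -m creep '[[[0,0,0],[0,0,0.2],1],[[0,0,0],[0,0,0],1],[[0,0,0],[0,0,0],1]]'
```

```text
time: 35.1
eef_pos: [502.5, -497.7, 54.7]
eef_rot: [180.0, 0.0, 0.0]
ft_force: [-4.0, 3.5, 7.1]
width: 43.9
grasp_force: 30.0
```

Contact. Release, rise, and go to look at the orange holder from (480, 55).

```bash
python3 -m creep '[[[0,0,0],[0,0,0],0],[[0,0,0],[0,0,0],0],[[0,0,0],[0,0,0],0],[[0,0,0],[0,0,0],0],[[0,0,0],[0,0,-6],0],[[0,0,0],[0,0,-6],0],[[0,0,0],[0,0,-6],0],[[0,0,0],[0,0,-5],0],[[0,0,0],[-0.3,-6,0],0],[[0,0,0],[-0.3,-6,0],0]]'; python3 -m creep '[[[0,0,0],[-0.3,-6.2,0],0],[[0,0,0],[-0.3,-6.2,0],0],[[0,0,0],[-0.3,-6.2,0],0],[[0,0,0],[-0.3,-6.2,0],0],[[0,0,0],[-0.3,-6.2,0],0],[[0,0,0],[0,-6.2,0],0],[[0,0,0],[0,-6.2,0],0],[[0,0,0],[0,0,0],0],[[0,0,0],[0,0,0],0]]'; python3 - <<'E'
from h import *
import json
o=observe();im=camera('wrist');json.dump({k:o[k].tolist() for k in('eef_pos','eef_rot')},open('w8.json','w'));cv2.imwrite('pics/w8full.png',im)
h=cv2.cvtColor(im,cv2.COLOR_BGR2HSV)
E
```

```text
time: 36.35
eef_pos: [496.4, -376.5, 283.2]
eef_rot: [180.0, -0.1, -0.0]
ft_force: [0.8, 0.9, -0.7]
width: 92.2
grasp_force: 0.0
time: 37.48
eef_pos: [481.1, 55.7, 282.5]
eef_rot: [180.0, 0.0, 0.0]
ft_force: [0.2, -0.2, -0.2]
width: 92.2
grasp_force: 0.0
```

```bash
cat > fit.py <<'E'
from h import *
from scipy.optimize import minimize
def box(l,w,z0,z1): return np.array([[sx*l/2,sy*w/2,z] for sx in(-1,1) for sy in(-1,1) for z in(z0,z1)])
HOLD=[box(170,72,0,8),box(160,44,8,75)]; PAD=[box(220,110,0,3)]
def sil(n,parts,p,z0,o):
    m=np.zeros((480,640),np.uint8);c,s=np.cos(p[2]),np.sin(p[2])
    for B in parts:
        X=np.c_[B[:,0]*c-B[:,1]*s+p[0],B[:,0]*s+B[:,1]*c+p[1],B[:,2]+z0]
        h=cv2.convexHull(proj(n,X,o).astype(np.float32))
        cv2.fillConvexPoly(m,np.round(h*16).astype(np.int32),1,shift=4)
    return m
def fit(n,mask,parts,p0,z0,o,valid):
    mk=(mask>0)&valid
    f=lambda q:1-((a:=(sil(n,parts,(q[0],q[1],q[2]/100),z0,o)>0)&valid)&mk).sum()/max(1,(a|mk).sum())
    q0=np.array([p0[0],p0[1],p0[2]*100])
    r=minimize(f,q0,method='Nelder-Mead',options=dict(initial_simplex=q0+np.array([[0,0,0],[12,0,0],[0,12,0],[0,0,6]]),xatol=.2,fatol=1e-4))
    return r.x.round(1),round(1-r.fun,3)   # x,y mm, yaw in 0.01 rad ; IoU
def big(m):
    n,l,st,_=cv2.connectedComponentsWithStats(m);return (l==1+np.argmax(st[1:,4])).astype(np.uint8)
E
python3 - <<'E'
from fit import *
import json
o=json.load(open('w8.json'));im=cv2.imread('pics/w8full.png');h=cv2.cvtColor(im,cv2.COLOR_BGR2HSV)
v=np.zeros((480,640),bool);v[:285,180:450]=True
org=big(cv2.inRange(h*v[...,None].astype(np.uint8),(3,150,40),(17,255,255)))
blu=cv2.inRange(h*v[...,None].astype(np.uint8),(100,110,30),(128,255,255))
print(org.sum(),(blu>0).sum())
print('holder',fit('wrist',org,HOLD,(539,54,-.04),3,o,v))
u=big(cv2.morphologyEx(cv2.bitwise_or(blu,org*255),cv2.MORPH_CLOSE,np.ones((9,9))))
ul=fit('wrist',u,PAD+[],(536,57,-.1),0,o,v);print('pad',ul)
d=im.copy();d[org>0]=(0,255,255);r=fit('wrist',org,HOLD,(539,54,-.04),3,o,v)[0]
cs,_=cv2.findContours(sil('wrist',HOLD,(r[0],r[1],r[2]/100),3,o),0,1);cv2.drawContours(d,cs,-1,(0,255,0),1);cv2.imwrite('pics/fit.png',d)
ys,xs=np.where(org);print(xs.min(),xs.max(),ys.min(),ys.max())
E
```

```text
8711 3149
holder (array([533.4,  54.6,  -4.8]), np.float64(0.921))
pad (array([535. ,  57.7, -11.4]), np.float64(0.82))
288 351 86 244
```

```bash
python3 -m creep '[[[0,0,0.048],[5.2,0.1,0],0],[[0,0,0],[0,0,5.6],0],[[0,0,0],[0,0,5.6],0],[[0,0,0],[0,0,5.6],0],[[0,0,0],[0,0,0],0],[[0,0,0],[0,0,0],0]]'
```

```text
time: 38.28
eef_pos: [534.4, 54.8, 116.2]
eef_rot: [-180.0, -0.1, -2.8]
ft_force: [0.1, 0.2, -0.2]
width: 91.9
grasp_force: 0.0
```

```bash
python3 -m creep '[[[0,0,0],[0,0,3],0],[[0,0,0],[0,0,2.8],0],[[0,0,0],[0,0,0],0],[[0,0,0],[0,0,0],1],[[0,0,0],[0,0,0],1],[[0,0,0],[0,0,0],1],[[0,0,0],[0,0,0],1],[[0,0,0],[0,0,0],1],[[0,0,0],[0,0,0],1],[[0,0,0],[0,0,0],1]]'
```

```text
time: 39.52
eef_pos: [533.0, 55.1, 56.6]
eef_rot: [180.0, 0.0, -2.7]
ft_force: [-1.3, -1.4, 4.0]
width: 43.7
grasp_force: 30.0
```

```bash
python3 -m creep '[[[0,0,0],[0,0,-3.5],1],[[0,0,-0.065],[0,0,-3.5],1],[[0,0,0],[-0.6,4.4,0],1],[[0,0,0],[-0.6,4.4,0],1],[[0,0,0],[-0.6,4.4,0],1],[[0,0,0],[-0.5,4.4,0],1],[[0,0,0],[-0.5,4.4,0],1],[[0,0,0],[-0.5,4.4,0],1],[[0,0,0],[-0.5,4.4,0],1],[[0,0,0],[-0.5,4.4,0],1]]'; python3 -m creep '[[[0,0,0],[-0.3,4.5,0],1],[[0,0,0],[0,0,0],1],[[0,0,0],[0,0,0],1],[[0,0,0],[0,0,3],1],[[0,0,0],[0,0,0],1],[[0,0,0],[0,0,0],1]]'
```

```text
time: 40.78
eef_pos: [495.5, -298.2, 125.7]
eef_rot: [-179.9, 0.1, 1.0]
ft_force: [1.0, -0.4, -4.3]
width: 44.3
grasp_force: 30.0
time: 41.52
eef_pos: [494.8, -341.3, 97.1]
eef_rot: [-180.0, -0.0, 1.1]
ft_force: [0.0, 0.3, -3.1]
width: 43.8
grasp_force: 30.0
```

```bash
python3 -m creep '[[[0,0,0],[-0.2,0.2,2],1],[[0,0,0],[0,0,1.8],1],[[0,0,0],[0,0,0],1],[[0,0,0],[0,0,0],1],[[0,0,0],[0,0,0.3],1],[[0,0,0],[0,0,0],1],[[0,0,0],[0,0,0],1]]'
```

```text
time: 42.4
eef_pos: [492.5, -344.4, 55.9]
eef_rot: [180.0, -0.0, 1.0]
ft_force: [0.7, 0.1, 0.1]
width: 44.0
grasp_force: 30.0
```

Contact (weight gone). Release, rise, go over the white holder and measure it.

```bash
python3 -m creep '[[[0,0,0],[0,0,0],0],[[0,0,0],[0,0,0],0],[[0,0,0],[0,0,0],0],[[0,0,0],[0,0,0],0],[[0,0,0.0175],[0,0,-6],0],[[0,0,0],[0,0,-6],0],[[0,0,0],[0,0,-6],0],[[0,0,0],[0,0,-5],0],[[0,0,0],[-0.6,5,0],0],[[0,0,0],[-0.6,5,0],0]]'; python3 -m creep '[[[0,0,0],[0,5.2,0],0],[[0,0,0],[0,0,0],0],[[0,0,0],[0,0,0],0]]'; python3 - <<'E'
from fit import *
o=observe();im=camera('wrist');cv2.imwrite('pics/w9full.png',im);print(o['eef_pos'])
h=cv2.cvtColor(im,cv2.COLOR_BGR2HSV)
v=np.zeros((480,640),bool);v[:290,240:640]=True
org=big(cv2.inRange(h[:290],(3,150,40),(17,255,255)));org=np.vstack([org,np.zeros((190,640),np.uint8)])
v2=np.zeros((480,640),bool);v2[:290,:300]=True
print('orange',fit('wrist',org,HOLD,(493,-344,.02),3,o,v2))
print(proj('wrist',[[582,-475,75],[582,-519,75],[422,-519,75],[422,-475,75]],o).tolist())
cv2.imwrite('pics/w9.png',cv2.resize(im[70:300,150:450],None,fx=2.6,fy=2.6))
E
```

```text
time: 43.65
eef_pos: [480.4, -445.4, 287.1]
eef_rot: [179.9, -0.1, 0.1]
ft_force: [0.7, 0.2, 0.1]
width: 91.7
grasp_force: 0.0
time: 44.02
eef_pos: [480.4, -495.4, 285.1]
eef_rot: [-179.9, 0.0, 0.1]
ft_force: [1.6, 0.1, 0.4]
width: 91.9
grasp_force: 0.0
[ 480.43422413 -495.42024538  285.13661913]
orange (array([ 494.2, -344.6,    0.9]), np.float64(0.894))
[[297.8, 120.2], [341.7, 120.2], [339.4, 271.8], [299.6, 271.8]]
```

View pics/w9.png

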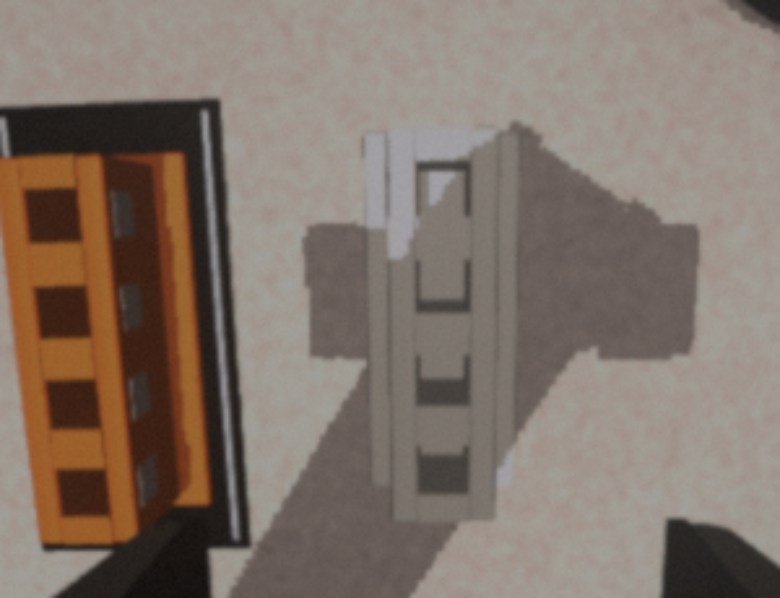

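```bash
python3 -m creep '[[[0,0,0],[2.3,0.2,0],0],[[0,0,0],[0,0,5.7],0],[[0,0,0],[0,0,5.7],0],[[0,0,0],[0,0,5.7],0],[[0,0,0],[0,0,0],0],[[0,0,0],[0,0,2.8],0],[[0,0,0],[0,0,2.8],0],[[0,0,0],[0,0,0],0]]'; python3 -m creep '[[[0,0,0],[0,0,0],1],[[0,0,0],[0,0,0],1],[[0,0,0],[0,0,0],1],[[0,0,0],[0,0,0],1],[[0,0,0],[0,0,0],1],[[0,0,0],[0,0,0],1],[[0,0,0],[0,0,0],1]]'
```

```text
time: 45.08
eef_pos: [503.7, -497.7, 59.8]
eef_rot: [-180.0, -0.0, 0.1]
ft_force: [-0.4, 0.2, 0.5]
width: 92.2
grasp_force: 0.0
time: 45.95
eef_pos: [503.2, -498.0, 58.7]
eef_rot: [-180.0, 0.0, 0.0]
ft_force: [-0.3, 2.6, 2.5]
width: 43.8
grasp_force: 30.0
```

```bash
python3 -m creep '[[[0,0,0],[0,0,-4.3],1],[[0,0,0],[0,0,-4.3],1],[[0,0,0],[0,0,-4.4],1],[[0,0,0],[0,0,0],1]]'; python3 -m creep '[[[0,0,0],[0.3,-5,0],1],[[0,0,0],[0.3,-5,0],1],[[0,0,0],[0.3,-5,0],1],[[0,0,0],[0.3,-5,0],1],[[0,0,0],[0.3,-5,0],1],[[0,0,0],[0.3,-5,0],1],[[0,0,0],[0.3,-5,0],1],[[0,0,0],[0.3,-5,0],1],[[0,0,0],[0.3,-5,0],1],[[0,0,0],[0.3,-5,0],1]]';  python3 -m creep '[[[0,0,0],[0.4,-5.5,0],1],[[0,0,0.1],[0,0,4],1],[[0,0,0],[0,0,4],1],[[0,0,0],[0,0,0],1],[[0,0,0],[0,0,0],1]]'
```

```text
time: 46.45
eef_pos: [504.7, -499.7, 191.9]
eef_rot: [179.7, -0.3, -0.0]
ft_force: [0.6, -0.3, -4.5]
width: 43.8
grasp_force: 30.0
time: 47.7
eef_pos: [531.6, 2.7, 186.4]
eef_rot: [-180.0, 0.2, -0.0]
ft_force: [0.9, -0.6, -4.0]
width: 43.5
grasp_force: 30.0
time: 48.32
eef_pos: [537.2, 56.8, 108.7]
eef_rot: [-180.0, 0.0, -5.7]
ft_force: [-0.4, 0.4, -3.5]
width: 43.8
grasp_force: 30.0
```

```bash
python3 -m creep '[[[0,0,0],[0,0,2.2],1],[[0,0,0],[0,0,2.2],1],[[0,0,0],[0,0,0],1],[[0,0,0],[0,0,0],1],[[0,0,0],[0,0,0.3],1],[[0,0,0],[0,0,0],1],[[0,0,0],[0,0,0],1]]'
```

```text
time: 49.2
eef_pos: [537.2, 56.6, 61.8]
eef_rot: [-180.0, -0.0, -5.7]
ft_force: [0.4, -0.6, -4.1]
width: 43.8
grasp_force: 30.0
```

```bash
python3 -m creep '[[[0,0,0],[0,0,0.2],1],[[0,0,0],[0,0,0],1],[[0,0,0],[0,0,0],1]]'
```

```text
time: 49.58
eef_pos: [537.3, 56.6, 61.5]
eef_rot: [179.9, -0.0, -5.7]
ft_force: [-6.1, -2.0, 14.2]
width: 43.7
grasp_force: 30.0
```

Contact. Release, rise and back off, then verify numerically.

```bash
python3 -m creep '[[[0,0,0],[0,0,-0.1],0],[[0,0,0],[0,0,0],0],[[0,0,0],[0,0,0],0],[[0,0,0],[0,0,0],0],[[0,0,0],[0,0,0],0],[[0,0,0],[0,0,-6],0],[[0,0,0],[0,0,-6],0],[[0,0,0],[0,0,-6],0],[[0,0,0],[-2.7,0,-4],0],[[0,0,0],[-2.7,0,0],0]]'; python3 -m creep '[[[0,0,0],[0,3,0],0],[[0,0,0],[0,0,0],0],[[0,0,0],[0,0,0],0],[[0,0,0],[0,0,0],0]]'; python3 - <<'E'
from fit import *
o=observe();im=camera('wrist');cv2.imwrite('pics/wA.png',im);t=camera('top');s=camera('side');cv2.imwrite('pics/topA.png',t);cv2.imwrite('pics/sideA.png',s)
h=cv2.cvtColor(im,cv2.COLOR_BGR2HSV)
v=np.zeros((480,640),bool);v[:285]=True
pos=sil('wrist',PAD,(537,57.3,-.1),0,o)>0
blu=(cv2.inRange(h,(100,110,20),(128,255,255))>0)
m=(pos&~blu&v).astype(np.uint8);m=big(cv2.morphologyEx(m,cv2.MORPH_OPEN,np.ones((7,7))))
print('white',fit('wrist',m,HOLD,(537,57,-.1),3,o,v&pos))
for k,(n,i) in {'s':('side',s),'t':('top',t)}.items():
    hh=cv2.cvtColor(i,cv2.COLOR_BGR2HSV);g=big(cv2.inRange(hh[150:320,300:520],(3,150,40),(17,255,255)));M=np.zeros((480,640),np.uint8);M[150:320,300:520]=g
    print(n,g.sum(),'orange',fit(n,M,HOLD,(494,-344,.02),3,None,np.ones((480,640),bool)))
a=cv2.imread('pics/side0.png');A=cv2.resize(s,(400,300));B=cv2.resize(t,(400,300))
C=cv2.resize(im,(400,300));D=cv2.resize(a,(400,300));cv2.imwrite('pics/final.png',np.vstack([np.hstack([A,B]),np.hstack([C,D])]))
E
```

```text
time: 50.82
eef_pos: [484.4, 62.8, 283.7]
eef_rot: [-180.0, -0.4, -5.7]
ft_force: [0.2, -0.2, -1.0]
width: 91.9
grasp_force: 0.0
time: 51.32
eef_pos: [480.4, 33.1, 280.4]
eef_rot: [-180.0, 0.0, -5.6]
ft_force: [0.3, 0.2, 0.1]
width: 92.0
grasp_force: 0.0
white (array([537.6,  57. , -10. ]), np.float64(0.982))
side 1896 orange (array([ 493.1, -342.3,    3.4]), np.float64(0.878))
top 2119 orange (array([ 495.5, -342.4,    1.2]), np.float64(0.895))
```

View pics/final.png

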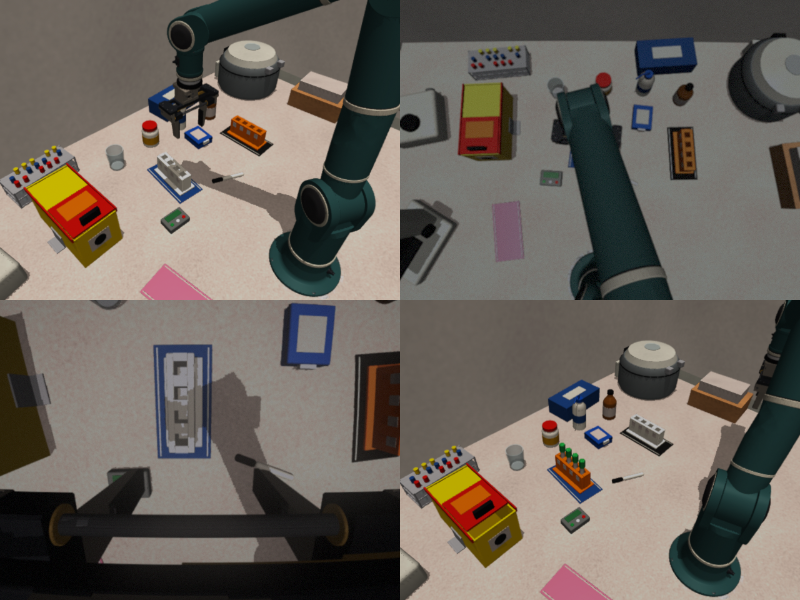

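The last picture shows the bin shut, the white holder centred on the blue pad and the orange one on the black pad. The other things on the bench have not moved.

```bash
python3 -c "
from station import *
print(hand_in())"
```

```text
the job is handed in; nothing more can be done
None
```

The job is handed in, with no verdict returned: all four tubes are in the bin, the bin is shut, the white holder stands on the blue pad and the orange one on the black pad, both within about 3 mm of centre by camera, and the other things on the bench have not visibly moved.

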